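# Fit the retaining clip to a stool's gas lift

### The job

Take the red-handled retaining clip from its rack and push it, open side down, onto the bare steel rod of the gas lift so that it snaps fully home in the rod's narrow groove, which has to be found along the rod. Then slide the brass collar gently along the rod up against the clip, and let go of everything. Never press harder than a thumb would (about 25 N), and leave the other things on the bench where they are.

Things in the scene. Friction and masses are not known exactly. Their poses are not given: they have to be found in the camera images.
- gas_lift: Gas lift of a stool in a cradle fixed to the bench (board 90 x 310 x 12 mm). Origin: centre of the board's underside; z up. The rod's axis is level, along this body's y, 55 mm above the bench. Grey tube, 50 mm diameter, from y = +50 to +155 mm; from its mouth a bare steel rod, 20 mm diameter, sticks out toward -y with a brass collar on it. The rod itself does not move.
- tube_mouth (a point): Point on the rod's axis at the tube's mouth; axes as gas_lift. Near its tip the rod has one dark groove all round, 13 mm wide, with a 14 mm thick neck (small upright flats at its sides), then 18 mm of full diameter to the tip. The groove's centre lies 95 to 143 mm from this point toward -y: it differs each time and is not measured, see it or feel for it.
- clip: Open C-shaped clip, a flat part 10 mm thick (along its y), red grip on top, standing upright in the rack, gap down. Origin: centre of its bore, where the neck's axis lies when the clip is home. z up along the grip, x across the jaws. Steel bridge 34 mm wide from z = 7 (flat top of the bore) to 17 mm; two jaws down to z = -12.5 mm, 30 mm over both. About 80 g.
- clip_grip (a point): Middle of the clip's red grip, 38 mm above the clip's origin; axes as clip. The grip is 22 mm wide (x), 10 mm thick (y), from 16 to 58 mm above the origin: take it across x.
- clip_gap (a point): Middle of the gap between the clip's round lips, 7.5 mm below its origin; axes as clip. Lips 6 mm diameter, gap 10 mm, each springs out up to 2.8 mm. On the full rod the clip stops with this point about 10 mm above the rod's axis and goes no farther; over the groove the lips first touch 4 mm lower, then 5 to 20 N downward snaps them over the neck, to a hard stop.
- clip_rack: Small plywood rack 72 x 50 x 24 mm, fixed; origin: centre of its underside; a slot 13 mm wide and 56 mm long along its x, floor 8 mm high, holds the clip's jaws; the clip lifts straight up.
- collar (a joint): Sliding of the brass collar along the rod, m; 0 is with its back face 43 mm from the tube's mouth, grows toward the rod's tip. Friction about 3 N. Starts between 0 and 12 mm.
- collar_face (a point): Centre (on the rod's axis) of the brass collar's face that looks to the rod's tip; the collar is a disc of 48 mm diameter, 14 mm thick, lying from this face toward the tube (+y). Axes as gas_lift.
- thread_red: Bystander: cone of red thread, 65 mm wide, 117 mm high, origin under its centre.
- thread_black: Bystander: cone of black thread, 65 mm wide, 122 mm high, origin under its centre.
- webbing_roll: Bystander: roll of jute webbing, 100 mm wide, 48 mm high, origin under its centre.
- staples_a: Bystander: carton of staples 54 x 102 x 30 mm, origin under its centre.

How it is judged:
By the outcome, as a careful person would: the job done as asked, in the order asked, and still so for the second after the job is handed in, with the robot touching nothing.
It also fails if it takes over 66 s, if anything falls off the work surface, if the arm or the gripper's body presses on something with over 40 N, if the wrist force passes 120 N, or if a joint passes its speed limit or range.

### The arm

A 6-joint arm with a two-finger parallel gripper is mounted at the origin on the work surface; the furniture and walls round the work are solid. World frame = base frame: x ahead of the robot, y to its left, z up, the work surface at z = 0. Lengths are in m, angles in rad, forces in N, time in s.
With the tool pointing down it reaches from about 0.425 to 0.95 m from the base axis. Payload 3.5 kg.
Tool frame: the origin (TCP) lies midway between the tips of the shut fingers; the grasp point (between the pads) lies 19 mm behind it; z points along the fingers, y is the line along which they close (so a half turn about z gives the same grasp; the last joint's range is limited). The gripper opens to 85 mm and grips with 20 to 120 N. Pads are 22 mm wide; open, the fingers measure 114 mm over their backs; the gripper's body (76 mm by 85 mm) begins 54 mm behind the grasp point. The pads swing forward as they close: fully open they stand 13 mm farther back than shut.
Start: joints at [1.169, 0.286, 1.577, -0, 1.279, -0.15], TCP at [0.168, 0.654, 0.231] pointing down, gripper open.
Joint ranges: [-2.77, 2.77], [-0.9, 2.22], [0.21, 2.48], [-1.53, 4.67], [0.24, 2.81], [-2.84, 2.84]. Speed limits (rad/s): [2.79, 2.79, 3.14, 3.14, 3.14, 3.14].

### API

Orientations are given as a unit quaternion [x, y, z, w].
In Python, from plant import get_state, read_camera, ctrl gives the robot as it stands.
- The arm moves only by the shell command python3 -m crank 'ROWS' [FORCE]. ROWS is JSON, a list of rows, each a list of 3 entries, a list of its own where there are three numbers: the shift along the tool's x, y, z in mm, then the turn about the tool's z in degrees, then the closure in counts, from 0 (fully open) to 255 (shut). In form: [[[tx, ty, tz], yaw, claw], ...]. A call has 1 to 10 rows; each row is the pose to reach, as a shift and turn from the pose commanded when the call began, along the tool's axes at that moment; what a row does not reach only later rows make up. A row lasts 1/10 s, in which the tool goes at most 50 mm and 8.59 degrees, less where a joint would pass 70% of its speed; a pose out of reach is approached as far as the arm can. A call with a gripper value outside its range is refused whole. The fingers move at their own pace and stop on an object; FORCE is the grip in N (left out, the last holds). Time passes only in rows, so rows that repeat a pose let the fingers close. It gives the time, the measured TCP pose, the force, the opening and the grip force at its end, in the units of the state.
- get_state(): the state, without advancing time (a new reading comes with each control period).
- read_camera(name): name is "scene" or "top" or "wrist"; returns a dict with "frame" (480x640x3 uint8, blue, green, red), "range_z" (480x640 float32, m along the optical axis (not along the pixel's ray), 0 where there is no reading), "vfov" (degrees; the focal length in pixels is half the picture's height over the tangent of half this angle, whatever the lens; pixels are square), "cx", "cy" (the principal point, pixels), "origin" and "orientation" of the camera in the world. Camera axes: x right, y down, z forward; pixel columns grow to the right and rows downward; lengths in m; the calibration is good to about 2 mm. A picture is of the moment at which its call begins.
- ctrl.sign_off(): hands the job in; it is judged then, once.
The state is a dict: "time": time; "qpos": joint angles; "dq": joint speeds; "joint_efforts": joint torques, N m; "eef_pos": TCP position; "tcp_rot": TCP orientation; "contact_force": force on the tool from outside, world axes, zero at the start; "wrist_torque": the same for the moment, N m; "opening": opening from 0.0 (shut) to 1.0 (fully open); "finger_force": force on a finger pad.
Only numpy, scipy, OpenCV 4.12 (cv2) and the standard library are available. Lean on these libraries where they do the work, as an engineer would, in place of code of your own. Each camera call takes 0.05 s, during which the arm holds its last target. There are 200 camera calls.

## Working session

There is one attempt and no reset: what is moved stays moved. The work goes in short steps, Python scripts to look and compute and a shell command to move; the robot and the scene stay as the last step left them, time stands still between calls to the robot, and variables do not carry over. Pictures are saved under pics/ and viewed, at most 10 in all, crops included, and the job is handed in when it is done.

```bash
mkdir -p pics
cat > h.py <<'E'
import numpy as np, cv2
from scipy.spatial.transform import Rotation as R
from plant import get_state, read_camera, ctrl
def cam(n,name=None):
    c=read_camera(n)
    if name: cv2.imwrite('pics/'+name,c['frame'])
    np.savez('last_%s.npz'%n,**{k:np.array(v) for k,v in c.items()})
    return c
def load(n): return dict(np.load('last_%s.npz'%n))
def f(c): return 240/np.tan(np.radians(c['vfov'])/2)
def cloud(c):
    z=c['range_z'];v,u=np.mgrid[:480,:640];F=f(c)
    p=np.stack([(u-c['cx'])/F*z,(v-c['cy'])/F*z,z],-1)
    return p@R.from_quat(c['orientation']).as_matrix().T+c['origin']
def proj(c,p):
    q=(np.asarray(p)-c['origin'])@R.from_quat(c['orientation']).as_matrix()
    return np.array([c['cx'],c['cy']])+f(c)*q[...,:2]/q[...,2:]
E
python3 - <<'E'
from h import *
a=cam('top');b=cam('scene')
im=np.hstack([a['frame'],b['frame']])
cv2.imwrite('pics/a.png',a['frame']);cv2.imwrite('pics/b.png',b['frame'])
print(a['origin'],a['orientation'],b['origin'],get_state())
E
```

```text
[0.33373571 0.07115829 1.10022107] [ 0.70415856 -0.70273465  0.06949281 -0.07413157] [-0.00738293 -0.59460882  1.02240433] {'time': 0.1, 'qpos': array([ 1.16900014e+00,  2.87094018e-01,  1.57805825e+00,  4.08554859e-05,
        1.27862704e+00, -1.50010306e-01]), 'dq': array([ 0.00105509, -0.0015473 , -0.00386817, -0.00131697,  0.00278105,
        0.00101592]), 'joint_efforts': array([ 8.37947973e-04, -4.07298517e+01, -2.93697721e+01, -1.42792815e-04,
        3.40941093e-03, -4.22212861e-05]), 'eef_pos': array([0.16789254, 0.65315662, 0.23005925]), 'tcp_rot': array([ 1.25566440e-01,  9.92084610e-01, -1.04664960e-03, -3.16655909e-04]), 'contact_force': array([ 0.13403097, -0.55284831, -0.16033207]), 'wrist_torque': array([-0.01749369, -0.00794656,  0.06023228]), 'finger_force': 0.0, 'opening': 0.9997604656670878}
```

View pics/a.png

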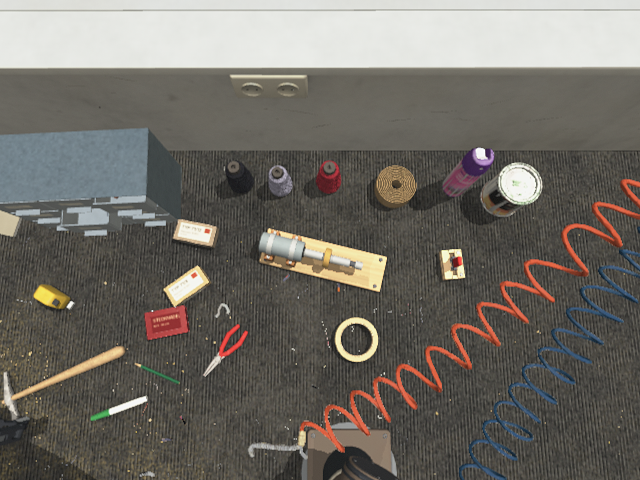

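View pics/b.png

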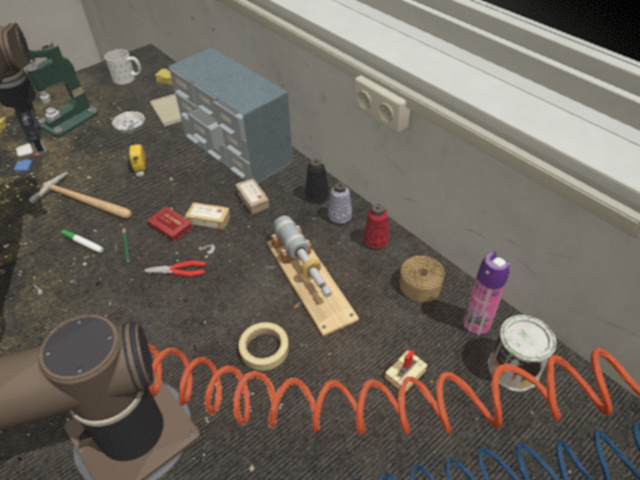

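The top view shows the gas lift from (262,245) at the tube to the rod tip at about (362,266). The rack with the red clip is at about (453,264), and the hoses lie off to the right.

Run:
```python
from h import *
c=load('top');P=cloud(c);im=c['frame'].astype(int)
print('f',f(c))
def rep(n,m):
    q=P[m];print(n,m.sum(),q.mean(0).round(4),np.percentile(q,2,axis=0).round(4),np.percentile(q,98,axis=0).round(4));return q
box=np.zeros((480,640),bool);box[240:290,435:475]=1
red=(im[...,2]>130)&(im[...,1]<80)&box
q=rep('red',red&(P[...,2]>.04))
q=rep('rack',box&(P[...,2]>.015)&(P[...,2]<.03))
print('rack rect',cv2.minAreaRect(q[:,:2].astype(np.float32)))
b2=np.zeros((480,640),bool);b2[220:300,250:395]=1
q=rep('board',b2&(P[...,2]>.006)&(P[...,2]<.019)); r=cv2.minAreaRect(q[:,:2].astype(np.float32));print(r)
q=rep('high',b2&(P[...,2]>.045)); 
print(cv2.fitLine(q[:,:2].astype(np.float32),cv2.DIST_HUBER,0,.01,.01).ravel())
z=P[...,2]
x=c['frame'][225:300,250:475]; cv2.imwrite('pics/c.png',cv2.resize(x,None,fx=3.5,fy=3.5,interpolation=cv2.INTER_CUBIC))
```

```text
f 438.3457782821679
red 25 [ 0.4836 -0.2589  0.0777] [ 0.4746 -0.2616  0.0744] [ 0.4924 -0.2562  0.0807]
rack 439 [ 0.4813 -0.2575  0.0236] [ 0.4483 -0.2853  0.0177] [ 0.5178 -0.2346  0.0279]
rack rect ((0.4830285310745239, -0.26074841618537903), (0.07220328599214554, 0.050422314554452896), 5.000135898590088)
board 2822 [0.4827 0.0263 0.0122] [ 0.4269 -0.0884  0.0076] [0.5585 0.1991 0.0164]
((0.49973008036613464, 0.05719511955976486), (0.32391417026519775, 0.1917368769645691), 87.9495620727539)
high 1641 [0.5021 0.1152 0.0973] [ 0.3337 -0.0237  0.0462] [0.5491 0.2069 1.1002]
[0.18244345 0.98321635 0.49476287 0.06608101]
```

View pics/c.png

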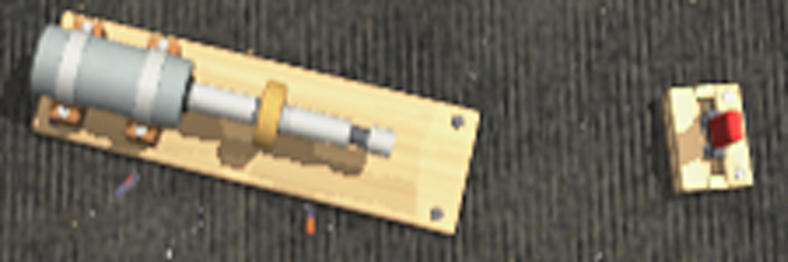

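The enlargement puts the groove at about crop (358,135), the collar at (270,113), the rod tip at (392,142) and the clip's red grip at (728,128). The rack is turned about +5° and the rod's axis about -10.5°. I'll set out toward the gas lift and look from close by.

```bash
R='[[-423,-514,-10],86,0]'; python3 -m crank '[[[-60,-200,-10],40,0],[[-60,-200,-10],40,0],[[-100,-250,-10],80,0],[[-180,-300,-10],80,0],[[-423,-514,-10],86,0],[[-423,-514,-10],86,0],[[-423,-514,-10],86,0],[[-423,-514,-10],86,0],[[-423,-514,-10],86,0],[[-423,-514,-10],86,0]]'
python3 - <<'E'
from h import *
s=get_state();Rm=R.from_quat(s['tcp_rot']).as_matrix();print(s['eef_pos'],Rm.round(3),s['time'])
E
```

```text
time: 1.1
eef_pos: [0.3578, 0.2009, 0.2401]
tcp_rot: [0.77, 0.638, 0.0, 0.0]
contact_force: [0.8, -0.2, -0.5]
opening: 0.998
finger_force: 0.0
[0.35782091 0.20093944 0.24012788] [[ 0.186  0.983  0.   ]
 [ 0.983 -0.186  0.   ]
 [ 0.     0.    -1.   ]] 1.1
```

```bash
python3 -m crank '[[[-118,136,0],0,0],[[-118,136,0],0,0],[[-118,136,0],0,0],[[-118,136,0],0,0],[[-118,136,0],0,0],[[-118,136,0],0,0],[[-118,136,0],0,0]]'
python3 - <<'E'
from h import *
w=cam('wrist','w1.png')
print(w['origin'],R.from_quat(w['orientation']).as_matrix().round(3),f(w))
P=cloud(w);z=P[...,2]
cv2.imwrite('pics/w1.png',w['frame'])
# rod axis: points just at rod's top
t=cam('top')
E
```

```text
time: 1.8
eef_pos: [0.4693, 0.063, 0.2398]
tcp_rot: [0.768, 0.641, -0.0, -0.001]
contact_force: [-0.9, 0.5, -0.5]
opening: 1.007
finger_force: 0.0
[0.48285226 0.13548223 0.38328199] [[ 0.984 -0.171 -0.052]
 [-0.178 -0.942 -0.283]
 [-0.001  0.288 -0.958]] 358.96118554035746
```

View pics/w1.png

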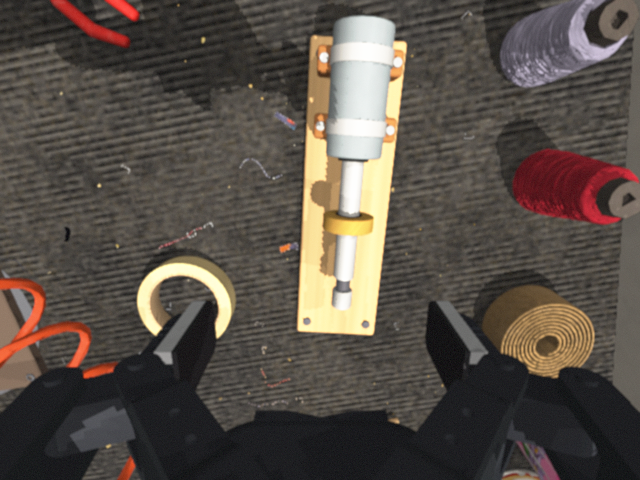

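The wrist view shows the tube mouth at (352,158), the collar at (348,222), the dark groove near (343,286) and the tip at (341,305). The roll of tape and the webbing are well clear.

```bash
cat > rod.py <<'E'
from h import *
import sys
def ray(c,u,v,z):
    d=R.from_quat(c['orientation']).as_matrix()@np.array([(u-c['cx'])/f(c),(v-c['cy'])/f(c),1.]);o=c['origin']
    return o+d*(z-o[2])/d[2]
if __name__=='__main__':
    w=load('wrist');P=cloud(w);g=w['frame'].astype(int)
    out=[]
    for v in range(155,318,3):
        u=np.arange(315,385);m=(P[v,u,2]>.045)&(P[v,u,2]<.09)
        if m.sum()<4: print(v,'none');continue
        uu=u[m];um=(uu.min()+uu.max())/2;p=ray(w,um,v,.055)
        out.append((v,um,*p[:2]))
        print(v,um,m.sum(),p[:2].round(4),P[v,uu,2].max().round(4),g[v,int(um)])
    o=np.array(out);s=(o[:,0]>240)|((o[:,0]>165)&(o[:,0]<205))
    L=cv2.fitLine(o[s][:,2:].astype(np.float32),cv2.DIST_HUBER,0,.001,.001).ravel();print(L, np.degrees(np.arctan2(-L[0],L[1])))
    t=load('top');print(ray(t,352.3,263.6,.06),[ray(t,250+x/3.5,225+y/3.5,.06).round(4) for x,y in[(190,95),(392,142),(270,113)]])
E
python3 rod.py
```

```text
155 354.0 55 [0.5085 0.1104] 0.0809 [235 237 232]
158 359.0 43 [0.5125 0.107 ] 0.0812 [205 206 198]
161 355.0 27 [0.5086 0.1051] 0.07 [147 153 157]
164 352.5 22 [0.506  0.1029] 0.0664 [240 245 247]
167 352.5 22 [0.5056 0.1002] 0.066 [250 252 253]
170 352.0 23 [0.5047 0.0977] 0.0664 [251 253 253]
173 351.5 22 [0.5039 0.0951] 0.0677 [248 251 252]
176 351.5 22 [0.5035 0.0925] 0.0661 [250 252 253]
179 351.5 22 [0.5031 0.0898] 0.0666 [251 253 253]
182 351.0 23 [0.5022 0.0872] 0.0667 [251 253 254]
185 350.5 22 [0.5013 0.0846] 0.0677 [250 252 253]
188 350.5 22 [0.5009 0.0819] 0.0669 [251 252 253]
191 350.5 22 [0.5005 0.0791] 0.0668 [251 253 253]
194 350.0 21 [0.4996 0.0765] 0.0667 [252 253 254]
197 349.5 22 [0.4987 0.0738] 0.0659 [248 251 252]
200 349.5 22 [0.4983 0.071 ] 0.0666 [246 249 251]
203 349.5 22 [0.4978 0.0683] 0.0665 [248 251 252]
206 349.0 20 [0.4969 0.0656] 0.0665 [249 252 253]
209 348.5 22 [0.496  0.0628] 0.0664 [246 250 251]
212 342.0 35 [0.4896 0.0611] 0.0666 [123 128 131]
215 347.0 49 [0.4938 0.0574] 0.0663 [137 144 147]
218 348.0 51 [0.4942 0.0544] 0.0739 [ 41  81 106]
221
[... 1036 characters left out ...]
193 198 201]
284 342.5 14 [ 0.4784 -0.0109] 0.0633 [132 129 133]
287 341.5 16 [ 0.4769 -0.014 ] 0.0633 [124 120 125]
290 342.0 21 [ 0.4768 -0.0173] 0.0641 [123 119 124]
293 341.5 20 [ 0.4758 -0.0204] 0.0664 [203 212 217]
296 341.5 20 [ 0.4753 -0.0236] 0.067 [239 244 247]
299 341.5 20 [ 0.4747 -0.0269] 0.0666 [243 247 249]
302 340.5 20 [ 0.4732 -0.03  ] 0.0671 [243 247 248]
305 341.0 19 [ 0.4732 -0.0334] 0.066 [250 252 253]
308 342.0 15 [ 0.4736 -0.0369] 0.0671 [253 253 254]
311 none
314 none
317 none
[0.23591772 0.971773   0.48505035 0.01657904] -13.645724
[ 0.4787015 -0.0103278  0.06     ] [array([0.5062, 0.1046, 0.06  ]), array([ 0.474 , -0.0334,  0.06  ]), array([0.4938, 0.0497, 0.06  ])]
```

```bash
python3 -m crank '[[[-315,72,50],-15.5,0],[[-315,72,60],-15.5,0],[[-315,72,60],-15.5,0],[[-315,72,60],-15.5,0],[[-315,72,60],-15.5,0],[[-315,72,60],-15.5,0],[[-315,72,60],-15.5,0],[[-315,72,60],-15.5,0],[[-315,72,60],-15.5,0],[[-315,72,60],-15.5,0]]'
python3 - <<'E'
from h import *
from rod import ray
w=load('wrist')
for v,u in((280,343.3),(286,342.5),(292,341.7),(310,340.7)): print(v,ray(w,u,v,.065))
w=cam('wrist','w2.png');t=get_state()
print(t['eef_pos'],R.from_quat(t['tcp_rot']).as_matrix().round(3).tolist())
im=w['frame'].astype(int);P=cloud(w)
near=np.hypot(P[...,0]-.483,P[...,1]+.26)<.05
m=(im[...,2]>110)&(im[...,1]<80)&near&(P[...,2]>.03)
q=P[m];print('red',len(q),q.mean(0),np.percentile(q,[3,97],axis=0))
top=q[q[:,2]>np.percentile(q[:,2],97)-.005];print('top',top.mean(0),cv2.minAreaRect(top[:,:2].astype(np.float32)))
q=P[near&(P[...,2]>.019)&(P[...,2]<.029)];print('rack',cv2.minAreaRect(q[:,:2].astype(np.float32)))
E
```

```text
time: 2.9
eef_pos: [0.4844, -0.259, 0.1805]
tcp_rot: [0.674, 0.739, 0.0, -0.0]
contact_force: [-0.2, 1.0, 0.6]
opening: 1.001
finger_force: 0.0
280 [ 0.47992497 -0.00251771  0.065     ]
286 [ 0.47816572 -0.00854897  0.065     ]
292 [ 0.47638798 -0.01464358  0.065     ]
310 [ 0.47229647 -0.03356258  0.065     ]
[ 0.48448105 -0.25890727  0.18065217] [[-0.092, 0.996, 0.0], [0.996, 0.092, 0.0], [-0.0, 0.0, -1.0]]
red 415 [ 0.48186051 -0.2563197   0.07249098] [[ 0.45047668 -0.26949658  0.04117382]
 [ 0.49251769 -0.25487251  0.21499183]]
top [ 0.46812278 -0.25685777  0.2394357 ] ((0.4845404028892517, -0.2552778422832489), (0.08581391721963882, 0.02858312427997589), 4.852935791015625)
rack ((0.48353031277656555, -0.2606021463871002), (0.07181522995233536, 0.0502227284014225), 4.4982805252075195)
```

View pics/w2.png

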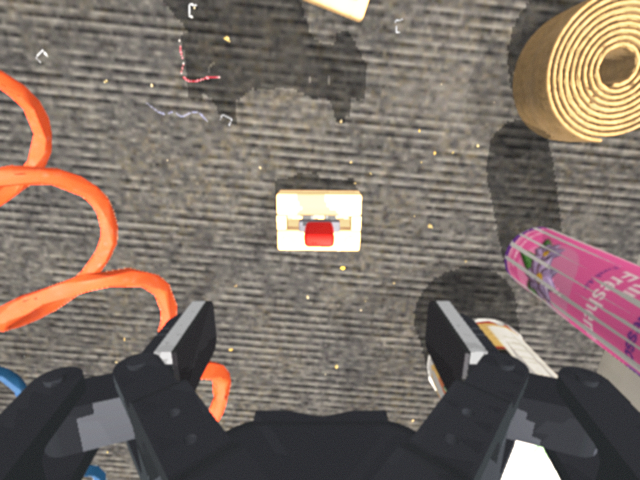

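The wrist view shows the red grip at (319,234), centred in the rack at (319,221), upright and lined up with the jaws. I'll check the red hose at (165,290) for finger clearance.

Run:
```python
from h import *
w=load('wrist');P=cloud(w);im=w['frame'].astype(int)
near=np.hypot(P[...,0]-.483,P[...,1]+.26)<.03
q=P[(im[...,2]>110)&(im[...,1]<80)&near&(P[...,2]>.04)&(P[...,2]<.085)]
print(np.median(q,axis=0),np.percentile(q,[2,98],axis=0))
for v,u in((340,163),(290,165),(270,120),(365,205)): print(u,v,P[v,u])
```

```text
[ 0.48321057 -0.25581291  0.06429764] [[ 0.47398049 -0.25795331  0.04100236]
 [ 0.49268474 -0.25494317  0.07905173]]
163 340 [ 0.43480876 -0.2522795   0.22556363]
165 290 [ 0.38591712 -0.29398446  0.10830389]
120 270 [ 0.36909682 -0.27320705  0.12900747]
205 365 [ 0.44285717 -0.27265858  0.20916933]
```

```bash
python3 -m crank '[[[-1.5,-1,40],0,90],[[-1.5,-1,80],0,90],[[-1.5,-1,120],0,90],[[-1.5,-1,139],0,90],[[-1.5,-1,139],0,90],[[-1.5,-1,139],0,255],[[-1.5,-1,139],0,255],[[-1.5,-1,139],0,255],[[-1.5,-1,139],0,255],[[-1.5,-1,139],0,255]]' 60; python3 -m crank '[[[0,0,0],0,255],[[0,0,0],0,255],[[0,0,0],0,255]]'
```

```text
time: 3.95
eef_pos: [0.4848, -0.263, 0.0435]
tcp_rot: [0.675, 0.738, 0.0, 0.002]
contact_force: [0.4, 2.2, 6.6]
opening: 0.247
finger_force: 59.3
time: 4.25
eef_pos: [0.4848, -0.263, 0.0435]
tcp_rot: [0.675, 0.738, 0.0, 0.002]
contact_force: [-0.6, 1.7, 6.8]
opening: 0.244
finger_force: 59.3
```

```bash
python3 -m crank '[[[0,0,-15],0,255],[[0,0,-30],0,255],[[0,0,-60],0,255],[[0,0,-100],0,255],[[0,0,-130],0,255],[[0,0,-130],0,255],[[0,0,-130],0,255]]'
python3 - <<'E'
from h import *
s=get_state();print(s['opening'],s['eef_pos'],s['contact_force'])
w=cam('wrist','w3.png')
P=cloud(w);im=w['frame'].astype(int);e=s['eef_pos'];Rm=R.from_quat(s['tcp_rot']).as_matrix()
L=(P-e)@Rm
m=(im[...,2]>110)&(im[...,1]<80)&(np.abs(L).max(-1)<.06)
q=L[m];print(len(q),np.percentile(q,[2,50,98],axis=0) if len(q) else '')
E
```

```text
time: 4.95
eef_pos: [0.4835, -0.2624, 0.1726]
tcp_rot: [0.675, 0.738, 0.0, 0.001]
contact_force: [-0.3, 0.2, -1.9]
opening: 0.248
finger_force: 58.8
0.2479082554906214 [ 0.48351392 -0.26235717  0.17260526] [-0.29123766  0.21390246 -1.89557314]
3262 [[-0.00052766 -0.00986737 -0.03610578]
 [ 0.00691744  0.00107047 -0.02477266]
 [ 0.00773377  0.0106157   0.00191289]]
```

View pics/w3.png

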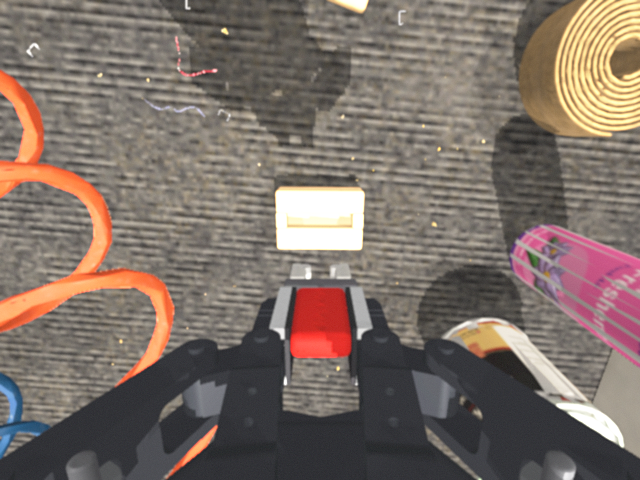

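The clip is held square by the grip at (320,322), with its jaws visible at (305,270) and (340,270). The rack is empty at (320,218). Next I'll hover tip-side of the groove and measure it in the tool frame.

```bash
python3 -m crank '[[[40,-1,0],8,255],[[80,-2,0],16,255],[[120,-3,10],18.7,255],[[160,-4,20],18.7,255],[[186,-4,20],18.7,255],[[186,-4,20],18.7,255],[[186,-4,20],18.7,255],[[186,-4,20],18.7,255]]'
cat > g.py <<'E'
from h import *
from rod import ray
import sys
w=cam('wrist',sys.argv[1]);s=get_state()
e=s['eef_pos'];Rm=R.from_quat(s['tcp_rot']).as_matrix();P=cloud(w)
print(e,np.degrees(np.arctan2(Rm[1,1],Rm[0,1])))
ax=np.array([.2352,.972,0]);
# profile along the rod axis (top line z=.065): brightness and depth, plus side silhouette
c0=np.array([.4788,-.009,.065])
rows=[]
for d in np.arange(-30,30,1.):
    p=c0+ax*d/1e3;u,v=np.rint(proj(w,p)).astype(int)
    if 0<=v<480: rows.append((d,u,v,int(w['frame'][v,u].sum()//3),round(float(P[v,u,2]),4)))
print(rows)
out=[]
for v in range(0,480,2):
    m=(P[v,:,2]>.047)&(P[v,:,2]<.068)&(np.abs(P[v,:,0]-.4788-(P[v,:,1]+.009)*.242)<.02)
    u=np.where(m)[0]
    if len(u)>8: out.append(ray(w,(u.min()+u.max())/2,v,.055))
out=np.array(out);L=cv2.fitLine(out[:,:2].astype(np.float32),cv2.DIST_HUBER,0,.001,.001).ravel()
print('axis',L,np.degrees(np.arctan2(-L[0],L[1])),'x at y=-.009:',L[2]+(-.009-L[3])*L[0]/L[1])
E
python3 g.py w4.png
```

```text
time: 5.8
eef_pos: [0.4626, -0.0779, 0.1507]
tcp_rot: [0.786, 0.618, -0.0, -0.0]
contact_force: [-0.2, 0.8, 0.5]
opening: 0.247
finger_force: 58.7
[ 0.46274853 -0.0781638   0.15097111] -13.640182412302524
[(np.float64(-30.0), np.int64(319), np.int64(185), 220, 0.0135), (np.float64(-29.0), np.int64(319), np.int64(184), 218, 0.0127), (np.float64(-28.0), np.int64(319), np.int64(182), 221, 0.0131), (np.float64(-27.0), np.int64(319), np.int64(181), 220, 0.0137), (np.float64(-26.0), np.int64(319), np.int64(179), 221, 0.0132), (np.float64(-25.0), np.int64(319), np.int64(177), 192, 0.0651), (np.float64(-24.0), np.int64(319), np.int64(176), 161, 0.0651), (np.float64(-23.0), np.int64(319), np.int64(174), 155, 0.0658), (np.float64(-22.0), np.int64(319), np.int64(173), 155, 0.0655), (np.float64(-21.0), np.int64(319), np.int64(171), 154, 0.0653), (np.float64(-20.0), np.int64(319), np.int64(170), 154, 0.0662), (np.float64(-19.0), np.int64(319), np.int64(168), 156, 0.0658), (np.float64(-18.0), np.int64(319), np.int64(166), 159, 0.0652), (np.float64(-17.0), np.int64(319), np.int64(165), 158, 0.0661)
[... 2259 characters left out ...]
oat64(20.0), np.int64(319), np.int64(102), 246, 0.0662), (np.float64(21.0), np.int64(319), np.int64(100), 246, 0.0655), (np.float64(22.0), np.int64(319), np.int64(98), 247, 0.066), (np.float64(23.0), np.int64(319), np.int64(96), 246, 0.0645), (np.float64(24.0), np.int64(319), np.int64(94), 247, 0.0658), (np.float64(25.0), np.int64(319), np.int64(93), 246, 0.0667), (np.float64(26.0), np.int64(319), np.int64(91), 246, 0.0659), (np.float64(27.0), np.int64(319), np.int64(89), 246, 0.0649), (np.float64(28.0), np.int64(319), np.int64(87), 245, 0.066), (np.float64(29.0), np.int64(319), np.int64(85), 241, 0.0664)]
axis [0.23548965 0.97187686 0.48108214 0.00162752] -13.620486 x at y=-.009: 0.47850704
```

View pics/w4.png

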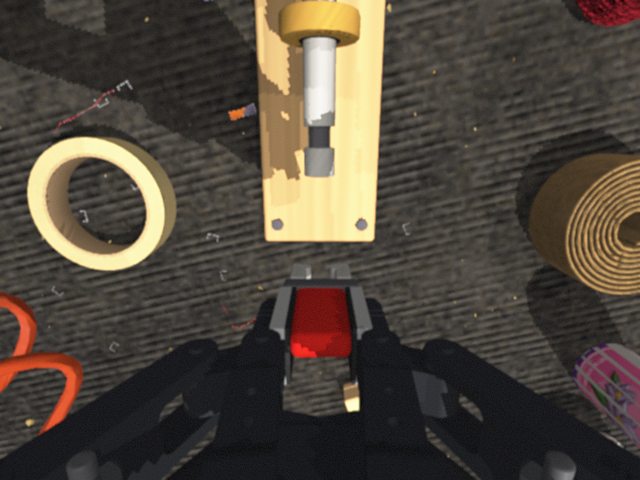

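The view shows the groove at (319,136), directly in line with the clip's jaws. The profile puts the groove centre 70.5 mm ahead of the TCP, and the clip sits about 2.3 mm ahead of the TCP.

```bash
python3 -m crank '[[[34,-0.7,0],0,255],[[68,-0.7,0],0,255],[[68,-0.7,20],0,255],[[68,-0.7,44],0,255],[[68,-0.7,50],0,255],[[68,-0.7,50],0,255],[[68,-0.7,50],0,255]]'; python3 -m crank '[[[0,0,3],0,255],[[0,0,6],0,255],[[0,0,8],0,255],[[0,0,9],0,255],[[0,0,9],0,255]]'
```

```text
time: 6.55
eef_pos: [0.4787, -0.0118, 0.1021]
tcp_rot: [0.786, 0.618, 0.0, 0.0]
contact_force: [-0.1, -0.1, -0.7]
opening: 0.251
finger_force: 58.8
time: 7.05
eef_pos: [0.4779, -0.0109, 0.0922]
tcp_rot: [0.786, 0.619, -0.0, -0.0]
contact_force: [0.0, -0.5, -1.1]
opening: 0.244
finger_force: 58.8
```

```bash
python3 -m crank '[[[0,0,1],0,255],[[0,0,2],0,255],[[0,0,2],0,255]]'; python3 -m crank '[[[0,0,1],0,255],[[0,0,1],0,255]]';python3 -m crank '[[[0,0,1],0,255],[[0,0,1],0,255]]'
```

```text
time: 7.35
eef_pos: [0.4783, -0.011, 0.0909]
tcp_rot: [0.786, 0.619, 0.0, 0.0]
contact_force: [-1.6, 0.2, 3.1]
opening: 0.246
finger_force: 59.4
time: 7.55
eef_pos: [0.4786, -0.0111, 0.0902]
tcp_rot: [0.786, 0.619, 0.0, 0.0]
contact_force: [-1.7, 0.1, 5.6]
opening: 0.246
finger_force: 59.7
time: 7.75
eef_pos: [0.4788, -0.0111, 0.0896]
tcp_rot: [0.786, 0.619, 0.0, 0.0]
contact_force: [-3.5, 1.7, 7.3]
opening: 0.247
finger_force: 59.9
```

```bash
python3 -m crank '[[[0,-0.5,1],0,255],[[0,-0.5,1],0,255]]'; python3 -m crank '[[[0,0,1],0,255],[[0,0,1],0,255]]';python3 -m crank '[[[0,0,1],0,255],[[0,0,1],0,255]]'
```

```text
time: 7.95
eef_pos: [0.4786, -0.0111, 0.0889]
tcp_rot: [0.786, 0.619, 0.001, 0.001]
contact_force: [-2.1, -0.2, 7.5]
opening: 0.244
finger_force: 60.1
time: 8.15
eef_pos: [0.4782, -0.011, 0.0871]
tcp_rot: [0.786, 0.619, 0.001, 0.001]
contact_force: [-0.8, 0.2, 4.1]
opening: 0.247
finger_force: 59.5
time: 8.35
eef_pos: [0.478, -0.011, 0.0855]
tcp_rot: [0.786, 0.619, 0.0, 0.001]
contact_force: [-0.6, 0.2, 4.4]
opening: 0.244
finger_force: 59.4
```

```bash
python3 -m crank '[[[0,0,1],0,255],[[0,0,2],0,255],[[0,0,2],0,255]]'; python3 -m crank '[[[0,0,1],0,255],[[0,0,2],0,255],[[0,0,2],0,255]]'; python3 -m crank '[[[0,0,1],0,255],[[0,0,1],0,255]]'
```

```text
time: 8.65
eef_pos: [0.4776, -0.0109, 0.0829]
tcp_rot: [0.786, 0.619, 0.0, 0.0]
contact_force: [1.1, 0.7, 2.1]
opening: 0.245
finger_force: 59.1
time: 8.95
eef_pos: [0.4773, -0.0109, 0.0805]
tcp_rot: [0.786, 0.619, -0.0, 0.0]
contact_force: [2.3, -1.0, -3.1]
opening: 0.246
finger_force: 58.7
time: 9.15
eef_pos: [0.4774, -0.0109, 0.0799]
tcp_rot: [0.786, 0.619, -0.0, -0.0]
contact_force: [1.9, -0.5, -2.8]
opening: 0.248
finger_force: 58.7
```

```bash
python3 -m crank '[[[0,0.5,1],0,255],[[0,0.5,1],0,255]]'; python3 -m crank '[[[0,0,1],0,255],[[0,0,1],0,255]]'; python3 -m crank '[[[0,0,1],0,255],[[0,0,1],0,255]]'
```

```text
time: 9.35
eef_pos: [0.4776, -0.0109, 0.079]
tcp_rot: [0.786, 0.619, -0.0, -0.001]
contact_force: [0.8, -0.5, -2.1]
opening: 0.247
finger_force: 58.9
time: 9.55
eef_pos: [0.4776, -0.0109, 0.0781]
tcp_rot: [0.786, 0.619, -0.0, -0.0]
contact_force: [1.5, -0.2, -2.2]
opening: 0.246
finger_force: 58.9
time: 9.75
eef_pos: [0.4778, -0.0109, 0.0779]
tcp_rot: [0.786, 0.619, -0.0, -0.001]
contact_force: [-2.0, -0.2, 4.6]
opening: 0.245
finger_force: 59.7
```

Contact has returned at z = 0.0779, where the stop is expected (0.078). I'll press a little to confirm it.

```bash
python3 -m crank '[[[0,0,0.5],0,255],[[0,0,0.7],0,255],[[0,0,0.7],0,255]]'; python3 -m crank '[[[0,0,0.3],0,255],[[0,0,0.3],0,255]]'
```

```text
time: 10.05
eef_pos: [0.4778, -0.0109, 0.0778]
tcp_rot: [0.786, 0.619, -0.001, -0.001]
contact_force: [-3.7, 1.0, 8.1]
opening: 0.246
finger_force: 60.1
time: 10.25
eef_pos: [0.4778, -0.0109, 0.0778]
tcp_rot: [0.786, 0.619, -0.001, -0.001]
contact_force: [-4.9, 2.1, 10.6]
opening: 0.243
finger_force: 60.3
```

The clip is at its hard stop with 10 N on it. Now I'll unload, open, lift and look at the clip and the collar.

```bash
python3 -m crank '[[[0,0,-1.3],0,255],[[0,0,-1.3],0,255],[[0,0,-1.3],0,90],[[0,0,-1.3],0,90],[[0,0,-1.3],0,90],[[0,0,-1.3],0,90],[[0,0,-20],0,90],[[0,0,-60],0,90],[[-10,0,-90],0,90],[[-10,0,-90],0,90]]' 20;  python3 -m crank '[[[-30,0,0],0,0],[[-60,0,0],0,0],[[-60,0,0],0,0]]'
python3 - <<'E'
from h import *
w=cam('wrist','w5.png');s=get_state();P=cloud(w);im=w['frame'].astype(int)
e=s['eef_pos'];print(e)
ax=np.array([.2352,.972,0]);nx=np.array([.972,-.2352,0]);c0=np.array([.4784,-.0093,.055])
Q=np.stack([(P-c0)@ax,(P-c0)@nx,P[...,2]],-1)*1e3
red=(im[...,2]>110)&(im[...,1]<80)&(abs(Q[...,0])<20)&(abs(Q[...,1])<20)
q=Q[red];print('red',len(q),np.percentile(q,[2,50,98],axis=0).round(1))
m=(abs(Q[...,1])<24)&(Q[...,2]>70)&(Q[...,2]<90)&(Q[...,0]>20)&(Q[...,0]<90)
q=Q[m];print('collar top',np.percentile(q,[1,50,99],axis=0).round(1))
m=(abs(Q[...,1])<4)&(Q[...,0]>-40)&(Q[...,0]<160)
E
```

```text
time: 11.25
eef_pos: [0.4788, -0.022, 0.1715]
tcp_rot: [0.786, 0.618, 0.003, 0.004]
contact_force: [1.0, 0.2, 1.0]
opening: 0.65
finger_force: 0.0
time: 11.55
eef_pos: [0.4608, -0.0809, 0.1655]
tcp_rot: [0.787, 0.617, -0.001, -0.0]
contact_force: [0.9, 0.6, -0.6]
opening: 0.997
finger_force: 0.0
[ 0.46099632 -0.0797498   0.16543841]
red 733 [[-3.300e+00 -9.500e+00  1.082e+02]
 [ 7.000e-01  2.000e-01  1.134e+02]
 [ 5.200e+00  1.040e+01  3.089e+02]]
collar top [[ 54.7 -18.6  70.2]
 [ 61.2  -0.   77.3]
 [ 68.7  18.6  80.8]]
```

View pics/w5.png

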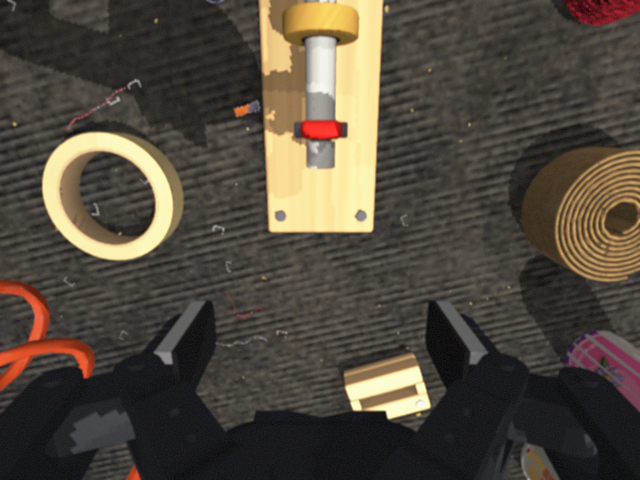

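The clip stands upright in the groove at (320,129), and its top at 113 mm is exactly the home height. The collar is at (320,22), spanning 54.7 to 68.7 mm from the groove. I'll put the part-closed fingers astride the rod behind the collar and push it.

```bash
python3 -m crank '[[[40,0,0],0,170],[[80,0,0],0,170],[[120,0,0],0,170],[[165,0.3,0],0,170],[[165,0.3,0],0,170],[[165,0.3,0],0,170],[[165,0.3,0],0,170]]'
python3 - <<'E'
from h import *
s=get_state();e=s['eef_pos'];d=e-np.array([.4784,-.0093,.055]);print(d@[.2352,.972,0],d@[.972,-.2352,0],e,s['opening'])
E
```

```text
time: 12.3
eef_pos: [0.5001, 0.0812, 0.1657]
tcp_rot: [0.786, 0.619, -0.0, -0.0]
contact_force: [-0.3, -0.4, -0.4]
opening: 0.335
finger_force: 0.0
0.0931118576374576 -0.00020743042979420244 [0.50009605 0.08124418 0.16568926] 0.3350227576413509
```

```bash
python3 -m crank '[[[0,0,40],0,170],[[0,0,75],0,170],[[0,0,95],0,170],[[0,0,105],0,170],[[0,0,109],0,170],[[0,0,109],0,170]]'; python3 -m crank '[[[-4,0,0],0,170],[[-8,0,0],0,170],[[-11,0,0],0,170],[[-14,0,0],0,170],[[-17,0,0],0,170],[[-20,0,0],0,170],[[-20,0,0],0,170]]'
```

```text
time: 12.9
eef_pos: [0.501, 0.0807, 0.0577]
tcp_rot: [0.786, 0.618, 0.0, 0.0]
contact_force: [-0.2, 0.0, -0.2]
opening: 0.33
finger_force: 0.0
time: 13.6
eef_pos: [0.4962, 0.0617, 0.0577]
tcp_rot: [0.786, 0.618, 0.0, 0.0]
contact_force: [0.7, 2.4, 2.4]
opening: 0.333
finger_force: 1.1
```

```bash
python3 -m crank '[[[-3,0,0],0,170],[[-7,0,0],0,170],[[-11,0,0],0,170],[[-15,0,0],0,170],[[-19,0,0],0,170],[[-23,0,0],0,170],[[-27,0,0],0,170],[[-30,0,0],0,170],[[-32,0,0],0,170],[[-33,0,0],0,170]]'; python3 -m crank '[[[-1,0,0],0,170],[[-2,0,0],0,170],[[-3,0,0],0,170],[[-3,0,0],0,170]]'
```

```text
time: 14.6
eef_pos: [0.4881, 0.0295, 0.0573]
tcp_rot: [0.786, 0.619, -0.0, 0.0]
contact_force: [1.3, 2.5, 1.7]
opening: 0.332
finger_force: 1.5
time: 15.0
eef_pos: [0.4874, 0.0267, 0.0572]
tcp_rot: [0.786, 0.619, -0.0, 0.0]
contact_force: [1.7, 2.4, 0.4]
opening: 0.338
finger_force: 1.3
```

```bash
for i in 1; do python3 -m crank '[[[-1,0,0],0,170],[[-2,0,0],0,170],[[-2,0,0],0,170]]'; done; python3 -m crank '[[[-1,0,0],0,170],[[-1,0,0],0,170]]'; python3 -m crank '[[[-1,0,0],0,170],[[-1,0,0],0,170]]'
```

```text
time: 15.3
eef_pos: [0.4869, 0.0248, 0.0572]
tcp_rot: [0.786, 0.619, -0.0, -0.0]
contact_force: [1.6, 2.2, 1.2]
opening: 0.334
finger_force: 1.3
time: 15.5
eef_pos: [0.4867, 0.0238, 0.0572]
tcp_rot: [0.786, 0.619, -0.0, 0.0]
contact_force: [1.8, 3.1, 1.0]
opening: 0.337
finger_force: 1.3
time: 15.7
eef_pos: [0.4864, 0.0228, 0.0572]
tcp_rot: [0.786, 0.619, -0.0, -0.0]
contact_force: [1.6, 2.1, 1.1]
opening: 0.337
finger_force: 1.3
```

```bash
python3 -m crank '[[[-1,0,0],0,170],[[-1,0,0],0,170]]'; python3 -m crank '[[[-1,0,0],0,170],[[-1,0,0],0,170]]'; python3 -m crank '[[[-1,0,0],0,170],[[-1,0,0],0,170]]'
```

```text
time: 15.9
eef_pos: [0.4862, 0.0219, 0.0572]
tcp_rot: [0.786, 0.619, -0.0, 0.0]
contact_force: [1.6, 3.0, 1.0]
opening: 0.334
finger_force: 1.3
time: 16.1
eef_pos: [0.486, 0.0209, 0.0573]
tcp_rot: [0.786, 0.619, -0.0, 0.0]
contact_force: [2.1, 2.6, 1.4]
opening: 0.338
finger_force: 1.3
time: 16.3
eef_pos: [0.4857, 0.02, 0.0573]
tcp_rot: [0.786, 0.619, -0.0, -0.0]
contact_force: [1.5, 2.8, 1.6]
opening: 0.333
finger_force: 1.4
```

```bash
python3 -m crank '[[[-1,0,0],0,170],[[-1,0,0],0,170]]'; python3 -m crank '[[[-1,0,0],0,170],[[-1,0,0],0,170]]'; python3 -m crank '[[[-1,0,0],0,170],[[-1,0,0],0,170]]'
```

```text
time: 16.5
eef_pos: [0.4855, 0.019, 0.0573]
tcp_rot: [0.786, 0.619, -0.0, -0.0]
contact_force: [1.5, 3.7, 1.2]
opening: 0.331
finger_force: 1.6
time: 16.7
eef_pos: [0.4853, 0.018, 0.0572]
tcp_rot: [0.786, 0.619, -0.0, -0.0]
contact_force: [1.7, 2.9, 1.4]
opening: 0.333
finger_force: 1.6
time: 16.9
eef_pos: [0.4853, 0.0179, 0.0573]
tcp_rot: [0.786, 0.618, 0.001, -0.001]
contact_force: [2.4, 5.9, 0.3]
opening: 0.332
finger_force: 3.4
```

```bash
python3 -m crank '[[[-0.6,0,0],0,170],[[-0.6,0,0],0,170]]'; python3 -m crank '[[[5,0,0],0,170],[[8,0,0],0,170],[[8,0,0],0,170],[[8,0,-30],0,170],[[8,0,-70],0,170],[[8,0,-110],0,170],[[8,0,-110],0,170],[[-52,0,-110],0,0],[[-92,0,-110],0,0],[[-92,0,-110],0,0]]'
python3 - <<'E'
from h import *
w=cam('wrist','w6.png');s=get_state();P=cloud(w);im=w['frame'].astype(int)
ax=np.array([.2352,.972,0]);nx=np.array([.972,-.2352,0]);c0=np.array([.4784,-.0093,.055])
Q=np.stack([(P-c0)@ax,(P-c0)@nx,P[...,2]],-1)*1e3
red=(im[...,2]>110)&(im[...,1]<80)&(abs(Q[...,0])<20)&(abs(Q[...,1])<20)&(Q[...,2]<140)
print('red',np.percentile(Q[red],[2,50,98],axis=0).round(1))
m=(abs(Q[...,1])<20)&(Q[...,2]>74)&(Q[...,2]<84)&(Q[...,0]>8)&(Q[...,0]<90)
print('collar',np.percentile(Q[m],[2,50,98],axis=0).round(1),s['contact_force'],s['eef_pos'])
E
```

```text
time: 17.1
eef_pos: [0.4853, 0.0179, 0.0573]
tcp_rot: [0.786, 0.618, 0.001, -0.001]
contact_force: [2.7, 8.4, 0.5]
opening: 0.334
finger_force: 4.4
time: 18.1
eef_pos: [0.4619, -0.0773, 0.1665]
tcp_rot: [0.788, 0.616, -0.001, 0.0]
contact_force: [0.5, 1.0, -0.7]
opening: 0.831
finger_force: 0.0
red [[ -5.3  -9.3  76.7]
 [ -0.2   0.8 113.3]
 [  4.4  10.9 115. ]]
collar [[  8.5 -14.6  74.3]
 [ 12.7  -0.3  78.2]
 [ 17.3  14.5  80.6]] [ 0.26176622  0.0514717  -0.68760549] [ 0.4622312  -0.07530799  0.16641347]
```

View pics/w6.png

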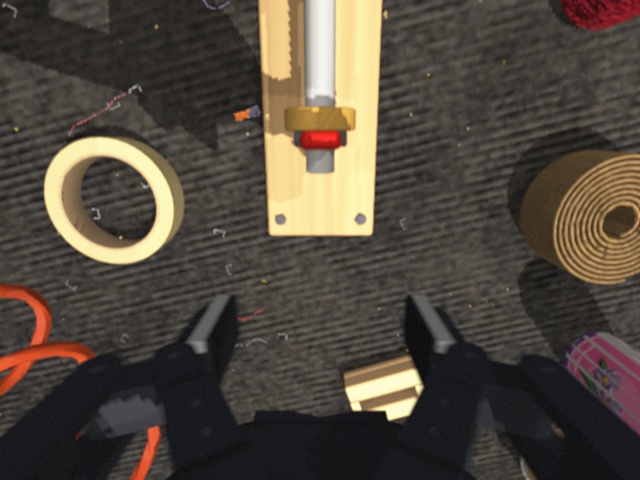

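The collar at (320,118) now sits flush against the clip at (321,138). The clip is still upright at home height, and the gripper touches nothing.

```bash
python3 -m crank '[[[0,0,0],0,0],[[0,0,0],0,0],[[0,0,0],0,0]]'; python3 -c "
from plant import ctrl
print(ctrl.sign_off())"
```

```text
time: 18.45
eef_pos: [0.4634, -0.0718, 0.1669]
tcp_rot: [0.785, 0.619, -0.0, -0.0]
contact_force: [0.2, -0.3, -0.5]
opening: 1.002
finger_force: 0.0
the job is handed in; nothing more can be done
None
```

The clip is snapped home in the groove, the collar rests against it, the gripper is clear of everything, and I handed the job in at about 18.5 s; the highest contact reading was about 12 N.

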